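Ring for the customer and point out two pipe fittings

ROBOT

A 6-joint arm with a two-finger parallel gripper is mounted at the origin on the work surface. World frame = base frame: x ahead of the robot, y to its left, z up, the work surface at z = 0. Lengths are in m, angles in rad, forces in N, time in s.
With the tool pointing down it reaches from about 0.375 to 0.9 m from the base axis. Payload 3.1 kg.
Tool frame: the origin (TCP) lies between the finger pads; the fingertips stand 8 mm ahead of it and the grasp point (between the pads) lies 11 mm behind it; z points along the fingers, y is the line along which they close (so a half turn about z gives the same grasp; the last joint's range is limited). The gripper opens to 85 mm and grips with 20 to 120 N. Pads are 22 mm wide; open, the fingers measure 114 mm over their backs; the gripper's body (76 mm by 85 mm) begins 54 mm behind the grasp point. The pads swing forward as they close: fully open they stand 13 mm farther back than shut.
Start: joints at [-1.431, 0.527, 1.433, -0, 1.181, -0.178], TCP at [0.195, -0.594, 0.239] pointing down, gripper open.
Joint ranges: [-3.08, 3.08], [-0.75, 2.2], [0.22, 2.44], [-1.43, 4.57], [0, 2.65], [-2.85, 2.85]. Speed limits (rad/s): [2.79, 2.79, 3.14, 3.14, 3.14, 3.14].

INTERFACE

Orientations are given as a unit quaternion [x, y, z, w].
In Python, from station import readout, cams, sign_off gives the robot as it stands.
- The arm moves only by the tool send_rows, never from a script. Its argument "commands" is text: rows parted by semicolons, each of 5 numbers parted by spaces: the finger opening in mm, from 0 to 85.4, then the shift along the tool's x, y, z each as a share of 0.02 m, from -1 to 1, then the turn about the tool's z as a share of 4 degrees, from -1 to 1. In form: grip dx dy dz spin; .... A call has 1 to 20 rows; each row shifts and turns the commanded pose from where the row before left it, along the tool's axes as they then stand; what a row does not reach is not made up. A row lasts 1/12 s, in which the tool goes at most 41.7 mm and 7.16 degrees, less where a joint would pass 70% of its speed; a pose out of reach is approached as far as the arm can. A call with a number of a shift or a turn outside -1 to 1 is refused whole. A call with a gripper value outside its range is refused whole. The fingers move at their own pace and stop on an object; "grip_force" is the grip in N (left out, the last holds). Time passes only in rows, so rows that do not move let the fingers close. It gives the time, the measured TCP pose, the force, the opening and the grip force at its end, in the units of the state.
- readout.sense(): the state, without advancing time (a new reading comes with each control period).
- cams.snapshot(name): name is "scene" or "top"; returns a dict with "pixels" (384x512x3 uint8, red, green, blue), "intrinsics" (3x3 intrinsics, pixels), "eye" and "rotation" of the camera in the world. Camera axes: x right, y down, z forward; pixel columns grow to the right and rows downward; lengths in m; the calibration is good to about 2 mm. A picture is of the moment at which its call begins. There is no depth.
- sign_off(): hands the job in; it is judged then, once.
The state is a dict: "t": time; "q": joint angles; "qd": joint speeds; "tau": joint torques, N m; "tcp_pos": TCP position; "tool_rot": TCP orientation; "force": force on the tool from outside, world axes, zero at the start; "ft_torque": the same for the moment, N m; "finger_gap": opening from 0.0 (shut) to 1.0 (fully open); "gripper_force": force on a finger pad.
Only numpy, scipy, OpenCV 4.12 (cv2) and the standard library are available. Lean on these libraries where they do the work, as an engineer would, in place of code of your own. Each camera call takes 0.05 s, during which the arm holds its last target. There are 200 camera calls.

TASK

A customer is waiting to be shown the two pipe fittings they need: ring the counter bell by pressing its plunger all the way down and let it up again, then point straight down at the smaller of the two tees, with the fingertips about 2 cm above its middle, and stay there for two seconds. Then point in the same way at the larger of the two elbows, and finish there, still pointing at it from about 2 cm. Do not touch, shift or pick up any of the fittings or other goods, and travel well above them (10 cm or so), so that you never dip down over one of the other fittings as if pointing at it.

Things in the scene. Friction and masses are not known exactly. Their poses are not given: they have to be found in the camera images.
- plunger (a joint): Plunger of the counter bell: 0 = up at rest, 0.005 = fully down (5 mm of travel, straight down). A spring pushes it back up: about 1.2 N to start it, 4.2 N fully down. It has rung from 0.004.
- bell_top (a point): Middle of the plunger's top face, a steel button 18 mm across, 58 mm above the counter at rest; it moves with the plunger. The bell is a steel dome on a black foot, 84 mm across and 42 mm high without the plunger, fixed to the counter; with the plunger fully down the button's underside is still 5 mm above the dome.
- small_tee_top (a point): Top of the smaller tee, above the middle where its three branches meet, 27.5 mm above the counter; its z is up, x along the straight run, y along the side branch. The tee is a galvanised T-shaped pipe fitting lying flat and loose: run 68 mm long, side branch reaching 34 mm from the middle, mouths with beads 31 mm across (31 mm high).
- large_elbow_top (a point): Top of the larger elbow's bend, 48 mm above the counter, 11 mm along x and 11 mm along y from the corner where the branches' axes meet; its z is up. The elbow is a galvanised L-shaped (90 degree) pipe fitting lying flat and loose: its two branches run along its x and y and reach 56 mm from the corner, 48 mm across and high.
- large_tee_top (a point): The larger tee, not wanted: same shape as the small one, run 100 mm, branch 50 mm from the middle, 48 mm across at the mouths. Top of its middle, 44 mm above the counter.
- small_elbow_top (a point): The smaller elbow, not wanted: same shape as the large one, branches 36 mm from the corner, 31 mm across and high. Top of its bend, 31 mm above the counter.
- coupling_top (a point): The straight coupling, not wanted: a galvanised sleeve standing on end, 40 mm across, 46 mm high. Centre of its top.
- small_tee: The smaller tee itself: underside of its middle.
- large_elbow: The larger elbow itself: underside of its corner.
- large_tee: The larger tee itself: underside of its middle.
- small_elbow: The smaller elbow itself: underside of its corner.
- coupling: The coupling itself: centre of its underside.
- tape_roll: Grey roll of adhesive tape lying flat, 100 mm across, 48 mm high; centre of its underside.
- screw_box: White card box of screws, 75 x 55 x 42 mm; centre of its underside.
- spray_can: Spray can standing at the left, 66 mm across, 190 mm high; centre of its underside.
- screwdriver: Screwdriver lying at the right, along its x; on the counter.
- tape_measure: Yellow and black tape measure standing at the right, 70 x 37 x 65 mm; centre of its underside.
Mind the look-alikes: they are no part of the job. What is shaped like the large_elbow but purple or red is not meant.

How it is judged:
By the outcome, as a careful person would: the job done as asked, in the order asked, and still so for the second after the job is handed in, with the robot touching nothing.
It also fails if it takes over 48 s, if anything falls off the work surface, if the arm or the gripper's body presses on something with over 40 N, if the wrist force passes 120 N, or if a joint passes its speed limit or range.

## Working session

There is one attempt and no reset: what is moved stays moved. The work goes in short steps, Python scripts to look and compute and a tool call to move; the robot and the scene stay as the last step left them, time stands still between calls to the robot, and variables do not carry over. Pictures are saved under pics/ and viewed, at most 10 in all, crops included, and the job is handed in when it is done.

Besides the shell and the picture viewer there is one more tool, called as name(argument=value, ...), one argument or row to a line, values as JSON. send_rows: Moves the arm, as the interface text tells. Its arguments: {"type":"object","properties":{"commands":{"type":"string"},"grip_force":{"type":"number"}},"required":["commands"]}

```bash
mkdir -p pics; python3 - <<'E'
from station import readout,cams
import cv2,numpy as np,pickle
for n in("scene","top"):
    s=cams.snapshot(n);pickle.dump(s,open(n+".pkl","wb"))
    cv2.imwrite(f"pics/{n}.png",cv2.resize(s["pixels"][:,:,::-1],(768,576),interpolation=cv2.INTER_CUBIC))
    print(n,np.round(s["intrinsics"],1).tolist(),np.round(s["eye"],3),np.round(s["rotation"],3).tolist())
r=readout.sense();print({k:np.round(r[k],3).tolist() for k in("t","tcp_pos","tool_rot","force","finger_gap")})
E
```

```text
scene [[458.6, 0.0, 260.2], [0.0, 458.6, 186.6], [0.0, 0.0, 1.0]] [ 1.304 -0.255  0.992] [0.741, 0.562, -0.214, -0.298]
top [[454.0, 0.0, 257.4], [0.0, 454.0, 193.6], [0.0, 0.0, 1.0]] [ 0.33  -0.015  1.487] [0.708, -0.703, 0.041, -0.057]
{'t': 0.1, 'tcp_pos': [0.195, -0.593, 0.238], 'tool_rot': [0.987, 0.158, 0.0, -0.001], 'force': [-0.805, -1.3, 0.294], 'finger_gap': 0.999}
```

View pics/top.png

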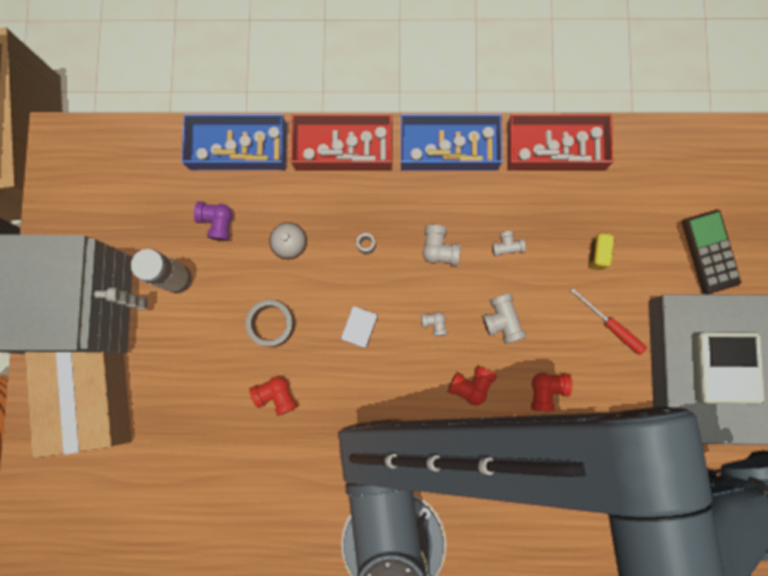

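View pics/scene.png

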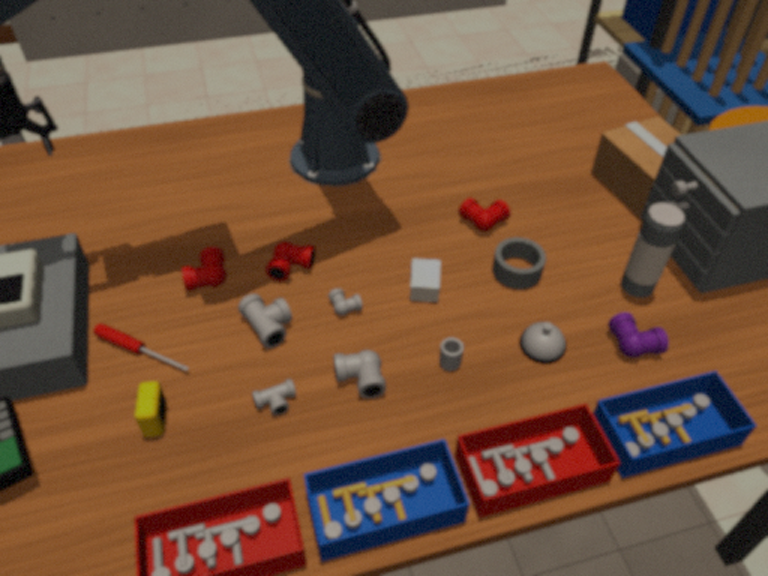

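Top view (768x576 picture): the grey tees are at (509,243), smaller, and (505,318), larger. The grey elbows are at (440,246), larger, and (434,322), smaller. Look-alikes are purple at (215,218) and red at (273,395), (473,386) and (550,390). The bell is at (288,240). I choose the tee at (509,243) and the elbow at (440,246), and check both in a close crop.

```bash
cat > h.py <<'E'
import numpy as np,pickle
def px(c,p):
    R=np.array(c["rotation"],float)
    if R.size==4:
        from scipy.spatial.transform import Rotation as Q; R=Q.from_quat(R).as_matrix()
    return R
def ray(c,u,v,z):
    R=px(c,0); d=R@np.linalg.solve(c["intrinsics"],[u,v,1]); e=np.array(c["eye"]); return e+d*(z-e[2])/d[2]
def proj(c,P):
    q=c["intrinsics"]@(px(c,0).T@(np.array(P)-c["eye"])); return q[:2]/q[2]
E
python3 - <<'E'
import pickle,cv2,numpy as np
from h import *
rows=[]
for n,cs in(("top",[(192,160),(293,164),(339,162)]),("scene",[(363,226),(241,247),(183,264)])):
    s=pickle.load(open(n+".pkl","rb"));im=s["pixels"][:,:,::-1];r=[]
    for u,v in cs:
        c=cv2.resize(im[v-20:v+20,u-20:u+20],(260,260),interpolation=cv2.INTER_CUBIC)
        for k in range(0,40,10):
            cv2.line(c,(int(k*6.5+3),0),(int(k*6.5+3),6),(0,0,255),1);cv2.line(c,(0,int(k*6.5+3)),(6,int(k*6.5+3)),(0,0,255),1)
        r.append(c)
    rows.append(np.hstack(r))
cv2.imwrite("pics/crop.png",np.vstack(rows))
t=pickle.load(open("top.pkl","rb"))
for nm,(u,v),z in(("bell",(191,158),.058),("elbow",(293,164),.024),("tee",(339,162),.015)):print(nm,ray(t,u,v,z).round(3))
E
```

```text
bell [0.642 0.234 0.058]
elbow [ 0.631 -0.096  0.024]
tee [ 0.641 -0.248  0.015]
```

View pics/crop.png

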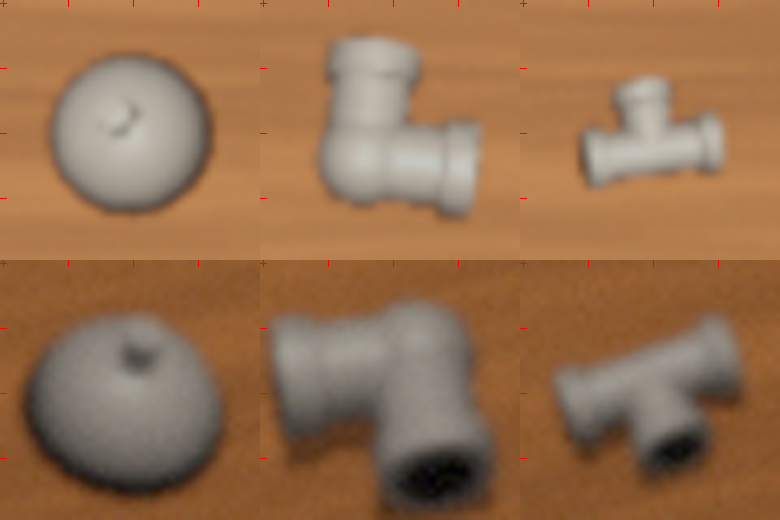

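The crop confirms it: grey bell with its button at crop (118,117), the large grey L-shaped elbow with its corner near (364,160), and the small grey tee with its middle near (652,152). Next I refine the positions with a silhouette fit in both views.

```bash
cat > fit.py <<'E'
import pickle,cv2,numpy as np
from scipy.optimize import minimize
from h import *
C={n:pickle.load(open(n+".pkl","rb")) for n in("top","scene")}
K=6
def cyl(a,b,r,n=24):
    a,b=np.array(a,float),np.array(b,float);d=(b-a)/np.linalg.norm(b-a);z=np.array([0,0,1.]);
    e=np.cross(d,z) if abs(d[2])<.9 else np.array([1.,0,0]);f=np.cross(d,e)
    t=np.linspace(0,2*np.pi,n)[:,None];ring=r*(np.cos(t)*e+np.sin(t)*f);return np.vstack([a+ring,b+ring])
def branch(d,L,R,r,w,zc):
    d=np.array([*d,0.]);o=np.array([0,0,zc]);return [cyl(o,o+d*L,r),cyl(o+d*(L-w),o+d*L,R)]
tee=branch((1,0),.034,.0155,.012,.008,.0155)+branch((-1,0),.034,.0155,.012,.008,.0155)+branch((0,1),.034,.0155,.012,.008,.0155)
th=np.linspace(0,2*np.pi,30)
ball=np.array([[.02*np.cos(a)*np.cos(b),.02*np.sin(a)*np.cos(b),.024+.02*np.sin(b)] for a in th for b in np.linspace(-1.5,1.5,9)])
el=branch((1,0),.056,.024,.020,.014,.024)+branch((0,1),.056,.024,.020,.014,.024)+[ball]
bell=[np.array([[.042*np.cos(a)*np.cos(b),.042*np.sin(a)*np.cos(b),.042*np.sin(b)] for a in th for b in np.linspace(0,1.5,9)]),cyl((0,0,.05),(0,0,.058),.009)]
def mask(n):
    im=C[n]["pixels"].astype(int);g=((im[...,0]-im[...,2])<45)&(im.max(2)>60) if n=="top" else (im[...,0]-im[...,2])<35
    return g
def render(parts,p,n,box):
    c,s=np.cos(p[2]),np.sin(p[2]);R=np.array([[c,-s,0],[s,c,0],[0,0,1]]);u0,v0,w=box
    m=np.zeros((w*K,w*K),np.uint8)
    for P in parts:
        Q=np.array([proj(C[n],R@x+[p[0],p[1],0]) for x in P]);Q=(Q-[u0,v0]+.5)*K
        cv2.fillConvexPoly(m,cv2.convexHull(np.round(Q).astype(np.int32)),1)
    return cv2.resize(m.astype(float),(w,w),interpolation=cv2.INTER_AREA)
def fit(nm,parts,p0,views=("top","scene")):
    bx={}
    for n in views:
        u,v=proj(C[n],[p0[0],p0[1],.02]);w=48 if n=="scene" else 36;bx[n]=(int(u)-w//2,int(v)-w//2,w)
    def cost(p):
        t=0
        for n in views:
            u,v,w=bx[n];M=mask(n)[v:v+w,u:u+w];t+=np.abs(render(parts,p,n,bx[n])-M).sum()/M.sum()
        return t
    p0=np.array(p0);r=minimize(cost,p0,method="Nelder-Mead",options=dict(initial_simplex=[p0,p0+[.01,0,0],p0+[0,.01,0],p0+[0,0,.3]],maxfev=120))
    print(nm,views,r.x.round(4),round(r.fun,3));return r.x
for v in(("top","scene"),("top",),("scene",)):
    fit("tee",tee,[.641,-.248,0.05],v)
    e=fit("elbow",el,[.62,-.09,-1.57],v)
    c,s=np.cos(e[2]),np.sin(e[2]);print(" elbow top",e[0]+.011*(c-s),e[1]+.011*(s+c))
    fit("bell",bell,[.64,.234,0],v)
print("button",ray(C["top"],190.1,157.4,.058),ray(C["scene"],363-20+137/6.5-.5,226-20+(350-260)/6.5-.5,.055))
E
python3 fit.py
```

```text
tee ('top', 'scene') [ 0.6474 -0.2495  0.7333] 0.951
elbow ('top', 'scene') [ 0.6182 -0.0806 -1.679 ] 0.169
 elbow top 0.6279229528004453 -0.09271380472193652
bell ('top', 'scene') [ 0.6461  0.2413 -0.2342] 0.221
tee ('top',) [ 0.6458 -0.2515  0.7353] 0.472
elbow ('top',) [ 0.618  -0.0804 -1.6837] 0.083
 elbow top 0.6277200499586938 -0.09255882381637662
bell ('top',) [ 0.6475  0.2416 -0.1853] 0.101
tee ('scene',) [ 0.6485 -0.2485  0.7644] 0.466
elbow ('scene',) [ 0.6183 -0.0803 -1.6892] 0.087
 elbow top 0.6278874536165571 -0.09247651704944601
bell ('scene',) [ 0.6429  0.2417 -0.0961] 0.11
button [0.64428561 0.23711779 0.058     ] [0.65200751 0.23467132 0.055     ]
```

```bash
sed -i '/^for v in/,$d' fit.py; python3 - <<'E'
from fit import *
for v in(("top","scene"),("top",),("scene",)): fit("tee",tee,[.638,-.248,-1.5],v)
from scipy.spatial.transform import Rotation as Q
from station import readout
s=readout.sense();R=Q.from_quat(s["tool_rot"]).as_matrix();print(R.round(4),s["tcp_pos"])
for a,b in(([.195,-.594],[.645,.239]),([.645,.239],[.639,-.248]),([.639,-.248],[.628,-.0926])):
    print((R.T@np.r_[np.array(b)-a,0]/.02).round(3))
E
```

```text
tee ('top', 'scene') [ 0.6314 -0.2463 -1.4279] 0.284
tee ('top',) [ 0.6316 -0.2461 -1.4342] 0.144
tee ('scene',) [ 0.6315 -0.2466 -1.4508] 0.138
[[ 9.499e-01  3.125e-01 -3.000e-04]
 [ 3.125e-01 -9.499e-01  1.900e-03]
 [ 3.000e-04 -1.900e-03 -1.000e+00]] [ 0.1952422  -0.59306275  0.23842424]
[ 34.389 -32.532   0.075]
[-7.895 23.037 -0.047]
[ 1.906 -7.553  0.015]
```

send_rows(
  commands="0 0.3 -0.3 0 0;0 0.6 -0.6 0 0;0 0.9 -0.85 0 0;0 0.9 -0.85 0 0;0 0.9 -0.85 0 0;0 0.9 -0.85 0 0;0 0.9 -0.85 0 0;0 0.9 -0.85 0 0;0 0.9 -0.85 0 0;0 0.9 -0.85 0 0;0 0.9 -0.85 0 0;0 0.9 -0.85 0 0;0 0.9 -0.85 0 0;0 0.9 -0.85 0 0;0 0.9 -0.85 0 0;0 0.9 -0.85 0 0;0 0.9 -0.85 0 0;0 0.9 -0.85 0 0;0 0.9 -0.85 0 0;0 0.9 -0.85 0 0",
  grip_force=20,
)

```text
t: 1.77
tcp_pos: [0.4189, -0.1771, 0.2393]
tool_rot: [0.987, 0.158, -0.0, -0.0]
force: [0.3, -0.2, -1.1]
finger_gap: 0.0
gripper_force: 0.0
```

send_rows(
  commands="0 0.9 -0.85 0 0;0 0.9 -0.85 0 0;0 0.9 -0.85 0 0;0 0.9 -0.85 0 0;0 0.9 -0.85 0 0;0 0.9 -0.85 0 0;0 0.9 -0.85 0 0;0 0.9 -0.85 0 0;0 0.9 -0.85 0 0;0 0.9 -0.85 0 0;0 0.9 -0.85 0 0;0 0.9 -0.85 0 0;0 0.9 -0.85 0 0;0 0.9 -0.85 0 0;0 0.9 -0.85 0 0;0 0.9 -0.85 0 0;0 0.5 -0.5 0 0;0 0.2 -0.2 0 0;0 0 0 0 0;0 0 0 0 0",
)

```text
t: 3.43
tcp_pos: [0.6155, 0.1868, 0.2389]
tool_rot: [0.987, 0.158, -0.001, 0.0]
force: [-0.0, 0.2, -0.3]
finger_gap: -0.001
gripper_force: 0.0
```

```bash
cat > to.py <<'E'
import sys,numpy as np
from scipy.spatial.transform import Rotation as Q
from station import readout
s=readout.sense();R=Q.from_quat(s["tool_rot"]).as_matrix()
print(s["t"],s["tcp_pos"].round(4) if hasattr(s["tcp_pos"],"round") else s["tcp_pos"],"force",np.round(s["force"],2),"gap",s["finger_gap"],"z",R[:,2].round(4))
print("rows to go",(R.T@(np.array([float(a) for a in sys.argv[1:4]])-s["tcp_pos"])/.02).round(3))
E
python3 to.py .645 .239 .12; python3 - <<'E'
from station import cams
import cv2,numpy as np
r=[]
for n in("top","scene"):
    im=cams.snapshot(n)["pixels"][:,:,::-1]
    u,v=(192,160) if n=="top" else (363,226)
    r.append(cv2.resize(im[v-50:v+50,u-50:u+50],(400,400),interpolation=cv2.INTER_CUBIC))
cv2.imwrite("pics/above.png",np.hstack(r))
E
```

```text
3.4333 [0.6155 0.1868 0.2389] force [-0.    0.24 -0.34] gap -0.0011511438866354245 z [-1.6e-03 -6.0e-04 -1.0e+00]
rows to go [ 2.226 -2.017  5.94 ]
```

send_rows(
  commands="0 0.6 -0.5 0 0;0 0.6 -0.6 0 0;0 0.6 -0.5 0 0;0 0.43 -0.42 0 0;0 0 0 0.8 0;0 0 0 0.9 0;0 0 0 0.9 0;0 0 0 0.9 0;0 0 0 0.9 0;0 0 0 0.9 0;0 0 0 0.6 0;0 0 0 0.3 0;0 0 0 0 0;0 0 0 0 0;0 0 0 0 0",
)

```text
t: 4.78
tcp_pos: [0.6471, 0.2393, 0.1166]
tool_rot: [0.987, 0.158, 0.001, -0.0]
force: [0.4, -0.1, 0.5]
finger_gap: 0.0
gripper_force: 0.0
```

```bash
python3 to.py .645 .239 .045; python3 - <<'E'
from station import cams
import cv2,numpy as np
r=[]
for n in("top","scene"):
    im=cams.snapshot(n)["pixels"][:,:,::-1]
    u,v=(192,160) if n=="top" else (363,220)
    r.append(cv2.resize(im[v-33:v+33,u-33:u+33],(400,400),interpolation=cv2.INTER_CUBIC))
cv2.imwrite("pics/above2.png",np.hstack(r))
E
```

```text
4.7833 [0.6471 0.2393 0.1166] force [ 0.36 -0.11  0.51] gap 4.228237755190621e-05 z [ 2.3e-03  4.0e-04 -1.0e+00]
rows to go [-0.115 -0.019  3.58 ]
```

View pics/above2.png

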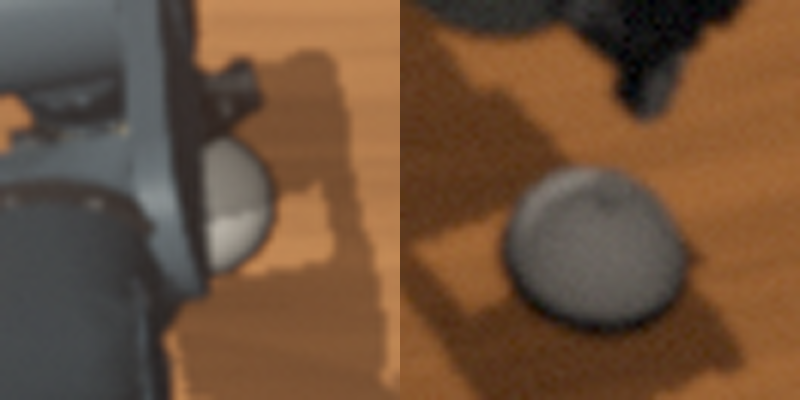

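The right half shows the closed fingertips at crop (642,115), above and slightly beyond the button at (612,185). I check that against the calibration.

```bash
python3 - <<'E'
from h import *
c=pickle.load(open("scene.pkl","rb"))
for P in([.647,.239,.1086],[.645,.239,.058]):print((proj(c,P)-[330,187]+.5)*6.06+[400,0])
print(ray(c,330+215/6.06-.5,187+182/6.06-.5,.057))
E
```

```text
[634.13194982 108.05444264]
[610.04066905 180.59993922]
[0.64559066 0.24129357 0.057     ]
```

send_rows(
  commands="0 -0.06 -0.04 0.3 0;0 0 0 0.6 0;0 0 0 0.6 0;0 0 0 0.5 0;0 0 0 0.25 0;0 0 0 0.1 0;0 0 0 0.1 0;0 0 0 0 0;0 0 0 0 0",
)

```text
t: 5.63
tcp_pos: [0.6452, 0.2398, 0.0666]
tool_rot: [0.987, 0.158, 0.0, -0.0]
force: [0.1, -0.3, 0.1]
finger_gap: 0.002
gripper_force: 0.0
```

send_rows(
  commands="0 0 0 0.05 0;0 0 0 0.05 0;0 0 0 0.05 0;0 0 0 0.05 0;0 0 0 0 0;0 0 0 0 0",
)

```text
t: 6.13
tcp_pos: [0.6456, 0.2399, 0.0629]
tool_rot: [0.987, 0.158, 0.001, -0.0]
force: [1.4, 0.3, 3.4]
finger_gap: 0.003
gripper_force: 1.5
```

send_rows(
  commands="0 0 0 0.05 0;0 0 0 0.05 0;0 0 0 0.03 0;0 0 0 0 0;0 0 0 0 0",
)

```text
t: 6.55
tcp_pos: [0.6456, 0.2399, 0.0611]
tool_rot: [0.987, 0.158, 0.001, -0.0]
force: [0.2, -0.4, 8.3]
finger_gap: 0.001
gripper_force: 4.0
```

send_rows(
  commands="0 0 0 0.05 0;0 0 0 0 0;0 0 0 0 0",
)

```text
t: 6.8
tcp_pos: [0.6457, 0.2399, 0.061]
tool_rot: [0.987, 0.158, 0.001, 0.0]
force: [-1.4, -1.2, 12.4]
finger_gap: 0.0
gripper_force: 5.9
```

send_rows(
  commands="0 0 0 -0.1 0;0 0 0 -0.2 0;0 0 0 -0.4 0;0 0 0 -0.6 0;0 0 0 -0.8 0;0 0 0 -0.8 0;0 0 0 -0.8 0;0 0 0 -0.8 0;0 0 0 -0.8 0;0 0 0 -0.8 0;0 0 0 -0.5 0;0 0 0 -0.2 0;0 0 0 0 0;0 0 0 0 0",
)

```text
t: 7.97
tcp_pos: [0.6442, 0.2396, 0.1942]
tool_rot: [0.987, 0.158, -0.001, 0.0]
force: [-0.0, -0.8, -0.6]
finger_gap: -0.006
gripper_force: 0.0
```

```bash
python3 to.py .6315 -.2463 .19
```

```text
7.9667 [0.6442 0.2396 0.1942] force [-0.02 -0.8  -0.64] gap -0.005625295468890121 z [-1.4e-03 -3.0e-04 -1.0e+00]
rows to go [-8.195 22.879  0.216]
```

send_rows(
  commands="0 -0.1 0.3 0 0;0 -0.2 0.6 0 0;0 -0.32 0.88 0 0;0 -0.32 0.88 0 0;0 -0.32 0.88 0 0;0 -0.32 0.88 0 0;0 -0.32 0.88 0 0;0 -0.32 0.88 0 0;0 -0.32 0.88 0 0;0 -0.32 0.88 0 0;0 -0.32 0.88 0 0;0 -0.32 0.88 0 0;0 -0.32 0.88 0 0;0 -0.32 0.88 0 0;0 -0.32 0.88 0 0;0 -0.32 0.88 0 0;0 -0.32 0.88 0 0;0 -0.32 0.88 0 0;0 -0.32 0.88 0 0;0 -0.32 0.88 0 0",
)

```text
t: 9.63
tcp_pos: [0.6331, -0.1182, 0.1938]
tool_rot: [0.987, 0.158, -0.001, -0.0]
force: [0.6, -0.0, 0.2]
finger_gap: 0.002
gripper_force: 0.0
```

send_rows(
  commands="0 -0.32 0.88 0 0;0 -0.32 0.88 0 0;0 -0.32 0.88 0 0;0 -0.32 0.88 0 0;0 -0.32 0.88 0 0;0 -0.3 0.8 0 0;0 -0.2 0.5 0 0;0 0 0.2 0 0;0 0 0 0 0;0 0 0 0 0;0 0 0 0 0",
)

```text
t: 10.55
tcp_pos: [0.6312, -0.2403, 0.1946]
tool_rot: [0.987, 0.159, -0.0, -0.0]
force: [-1.2, -0.4, -0.1]
finger_gap: -0.001
gripper_force: 0.0
```

```bash
python3 to.py .6315 -.2463 .0555
```

```text
10.55 [ 0.6312 -0.2403  0.1946] force [-1.2  -0.41 -0.15] gap -0.00102843265932767 z [-5.e-04  8.e-04 -1.e+00]
rows to go [-0.078  0.297  6.954]
```

send_rows(
  commands="0 -0.08 0.3 0 0;0 0 0 0.3 0;0 0 0 0.7 0;0 0 0 0.9 0;0 0 0 0.9 0;0 0 0 0.9 0;0 0 0 0.9 0;0 0 0 0.8 0;0 0 0 0.7 0;0 0 0 0.4 0;0 0 0 0.2 0;0 0 0 0.15 0;0 0 0 0 0;0 0 0 0 0;0 0 0 0 0",
)

```text
t: 11.8
tcp_pos: [0.6323, -0.248, 0.0587]
tool_rot: [0.987, 0.158, 0.001, 0.001]
force: [0.3, -0.2, 0.8]
finger_gap: -0.004
gripper_force: 0.0
```

```bash
python3 to.py .6315 -.2463 .0555; python3 - <<'E'
from station import cams
import cv2
from h import *
c=cams.snapshot("scene");im=c["pixels"][:,:,::-1]
cv2.imwrite("pics/tee.png",cv2.resize(im[204:304,123:243],(720,600),interpolation=cv2.INTER_CUBIC))
E
```

```text
11.8 [ 0.6323 -0.248   0.0587] force [ 0.32 -0.19  0.78] gap -0.0035600754866200813 z [ 0.0016 -0.001  -1.    ]
rows to go [-0.009 -0.092  0.162]
```

View pics/tee.png

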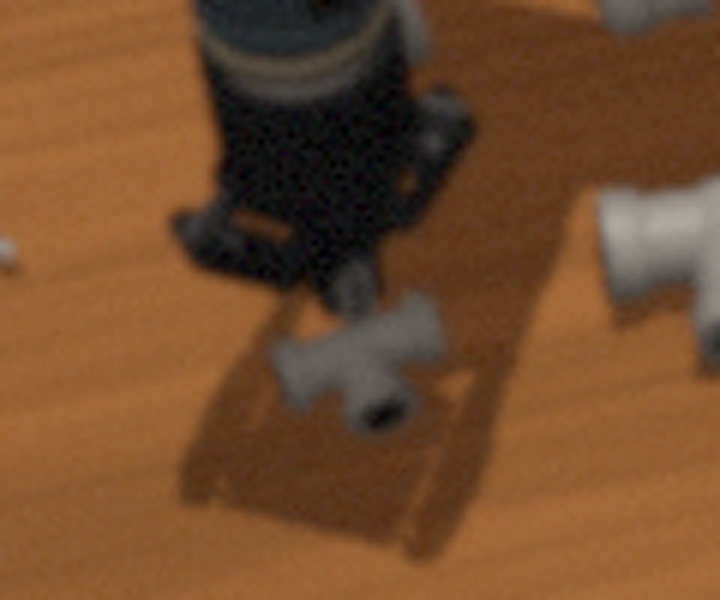

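The closed fingertips at (350,300) stand just above the small tee's middle at (355,355). A small correction, then I hold for more than 2 s.

send_rows(
  commands="0 0 -0.07 0.13 0;0 0 0 0 0;0 0 0 0 0;0 0 0 0 0;0 0 0 0 0;0 0 0 0 0;0 0 0 0 0;0 0 0 0 0;0 0 0 0 0;0 0 0 0 0;0 0 0 0 0;0 0 0 0 0;0 0 0 0 0;0 0 0 0 0;0 0 0 0 0;0 0 0 0 0;0 0 0 0 0;0 0 0 0 0;0 0 0 0 0;0 0 0 0 0",
)

```text
t: 13.52
tcp_pos: [0.6312, -0.2462, 0.0551]
tool_rot: [0.987, 0.158, 0.0, -0.0]
force: [-0.4, 0.5, 0.4]
finger_gap: -0.001
gripper_force: 0.0
```

send_rows(
  commands="0 0 0 0 0;0 0 0 0 0;0 0 0 0 0;0 0 0 0 0;0 0 0 0 0;0 0 0 0 0;0 0 0 0 0;0 0 0 0 0;0 0 0 0 0;0 0 0 0 0;0 0 0 0 0;0 0 0 0 0;0 0 0 0 0;0 0 0 0 0;0 0 0 0 0;0 0 0 0 0",
)

```text
t: 14.85
tcp_pos: [0.6312, -0.2463, 0.0551]
tool_rot: [0.987, 0.158, -0.0, -0.0]
force: [-0.1, -0.7, 0.2]
finger_gap: 0.0
gripper_force: 0.0
```

send_rows(
  commands="0 0 0 -0.3 0;0 0 0 -0.7 0;0 0 0 -0.9 0;0 0 0 -0.9 0;0 0 0 -0.9 0;0 0 0 -0.9 0;0 0 0 -0.9 0;0 0 0 -0.8 0;0 0 0 -0.5 0;0 0 0 -0.2 0;0 0 0 0 0;0 0 0 0 0",
)

```text
t: 15.85
tcp_pos: [0.6309, -0.2461, 0.1949]
tool_rot: [0.987, 0.158, -0.0, -0.0]
force: [-0.3, 0.4, -1.0]
finger_gap: -0.0
gripper_force: 0.0
```

```bash
python3 to.py .628 -.0926 .076
```

```text
15.85 [ 0.6309 -0.2461  0.1949] force [-0.28  0.41 -1.04] gap -0.00041058174190821377 z [-5.e-04  3.e-04 -1.e+00]
rows to go [ 2.265 -7.333  5.949]
```

send_rows(
  commands="0 0.1 -0.3 0 0;0 0.2 -0.6 0 0;0 0.25 -0.85 0 0;0 0.25 -0.85 0 0;0 0.25 -0.85 0 0;0 0.25 -0.85 0 0;0 0.25 -0.85 0 0;0 0.25 -0.85 0 0;0 0.25 -0.75 0 0;0 0.15 -0.4 0 0;0 0.07 -0.18 0 0;0 0 0 0 0;0 0 0 0 0;0 0 0 0 0",
)

```text
t: 17.02
tcp_pos: [0.6287, -0.0937, 0.1951]
tool_rot: [0.987, 0.158, 0.0, 0.0]
force: [0.1, 0.2, -0.2]
finger_gap: 0.001
gripper_force: 0.0
```

```bash
python3 to.py .628 -.0926 .076
```

```text
17.0167 [ 0.6287 -0.0937  0.1951] force [ 0.09  0.17 -0.22] gap 0.001466225654783028 z [ 3.e-04 -5.e-04 -1.e+00]
rows to go [-0.018 -0.067  5.956]
```

send_rows(
  commands="0 -0.02 -0.06 0.3 0;0 0 0 0.7 0;0 0 0 0.9 0;0 0 0 0.9 0;0 0 0 0.9 0;0 0 0 0.9 0;0 0 0 0.7 0;0 0 0 0.4 0;0 0 0 0.2 0;0 0 0 0.05 0;0 0 0 0 0;0 0 0 0 0;0 0 0 0 0;0 0 0 0 0",
)

```text
t: 18.18
tcp_pos: [0.6283, -0.092, 0.077]
tool_rot: [0.987, 0.158, 0.001, 0.0]
force: [-0.6, -0.3, -0.6]
finger_gap: 0.002
gripper_force: 0.0
```

```bash
python3 to.py .628 -.0926 .076; python3 - <<'E'
from station import cams
import cv2
c=cams.snapshot("scene");im=c["pixels"][:,:,::-1]
cv2.imwrite("pics/elbow.png",cv2.resize(im[130:330,140:400],(780,600),interpolation=cv2.INTER_CUBIC))
E
```

```text
18.1833 [ 0.6283 -0.092   0.077 ] force [-0.61 -0.26 -0.6 ] gap 0.0022516494646874336 z [ 1.6e-03 -5.0e-04 -1.0e+00]
rows to go [-0.025  0.026  0.051]
```

View pics/elbow.png

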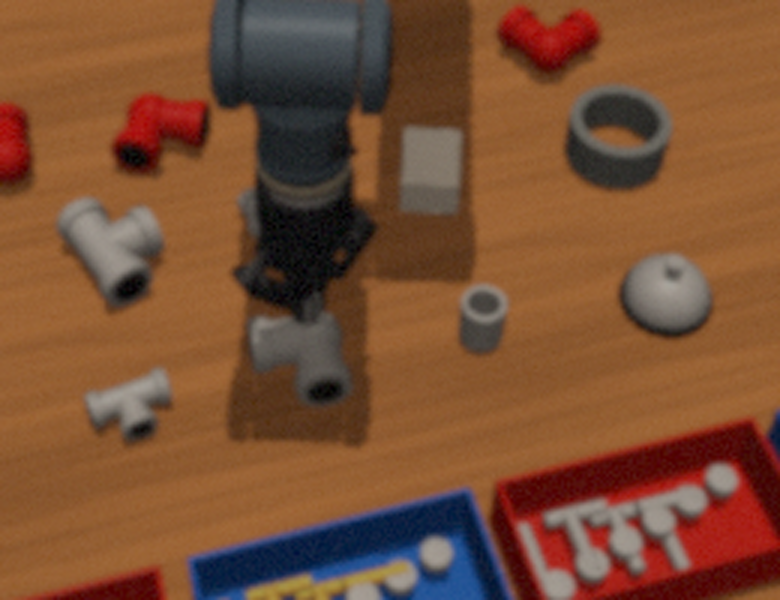

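The fingertips at (310,305) hover over the large grey elbow's bend at (318,325). All goods are undisturbed. I hold for 2 s and hand in.

send_rows(
  commands="0 0 0 0 0;0 0 0 0 0;0 0 0 0 0;0 0 0 0 0;0 0 0 0 0;0 0 0 0 0;0 0 0 0 0;0 0 0 0 0;0 0 0 0 0;0 0 0 0 0;0 0 0 0 0;0 0 0 0 0;0 0 0 0 0;0 0 0 0 0;0 0 0 0 0;0 0 0 0 0;0 0 0 0 0;0 0 0 0 0;0 0 0 0 0;0 0 0 0 0",
)

```text
t: 19.9
tcp_pos: [0.6278, -0.0918, 0.0761]
tool_rot: [0.987, 0.158, 0.0, -0.0]
force: [-0.2, -0.8, -0.2]
finger_gap: -0.002
gripper_force: 0.0
```

send_rows(
  commands="0 0 0 0 0;0 0 0 0 0;0 0 0 0 0;0 0 0 0 0;0 0 0 0 0;0 0 0 0 0;0 0 0 0 0;0 0 0 0 0;0 0 0 0 0;0 0 0 0 0",
)

```text
t: 20.73
tcp_pos: [0.6277, -0.0918, 0.0761]
tool_rot: [0.987, 0.158, -0.0, -0.0]
force: [-0.5, -1.0, -0.0]
finger_gap: -0.003
gripper_force: 0.0
```

```bash
python3 -c "
from station import sign_off;print(sign_off())"
```

```text
the job is handed in; nothing more can be done
None
```

I pressed the bell fully down and released it, pointed at the small tee for about 3 s, and the arm now rests about 2 cm above the large grey elbow; the job was handed in at about 21 s, with no fittings touched.

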